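# Drive a new heel tip home with the spring driver

### The job

The black shoe clamped sole-up in the green spring driver has a new heel tip that still stands proud of the heel. Pull the driver's red T-handle back along its slanting barrel until the sear catches and holds it there, take your hand off, then press the yellow trip paddle so that the striker fires and drives the tip fully home on the heel. Keep the hand off the T-handle as it fires, and leave the other shoe, the brush, the tin and the hammer where they lie.

Things in the scene. Friction and masses are not known exactly. Their poses are not given: they have to be found in the camera images.
- driver: Dark green cast-iron bench spring driver, fixed, about 300 mm high, with a leaning neck (top at 292 mm) and a slanting steel barrel 50 mm thick; a black strap shoe is clamped under it, sole up, toe to the driver's +y. Origin on the bench right below the heel's end face, z up, the worker on its -x side. The 14 mm thick bed reaches from -78 to +184 mm in x, -105 to +195 mm in y.
- heel_face (a point): Centre of the heel's end face, 120 mm above the bench. Its z axis is the barrel's axis, leaning 30 degrees from vertical with the upper end towards the driver's -x: (-0.5, 0, 0.866) in the driver's axes; its y is the driver's y. Along this z the barrel reaches from 58 to 146 mm; nothing of the driver stands higher but the T-handle and its rod.
- handle_grip (a point): Middle of the red T-handle on the striker's rod, a crossbar 78 mm long (y), 16 mm thick (x) and 24 mm deep (z). Axes as at heel_face: z up along the barrel, so the two flat faces to pinch look along +x and -x and slant 30 degrees with the barrel. At rest it is about 187 mm along z from heel_face, its underside some 28 mm clear of the barrel. It moves along z with the striker.
- striker (a joint): How far the sprung striker (ram and T-handle, 0.35 kg) is drawn back, in m: 0 = its face level with a seated tip; at rest it lies on the proud tip and reads as heel_tip does. Drawn just past 0.044 the sear snaps in under its collar; let down, it then stays at 0.044. Stop at 0.056. The pull grows from 9 N at rest to 19 N at the catch. Let go earlier, it flies back.
- heel_tip (a joint): Gap in m between the cream heel tip (about 44 x 44 x 6 mm, on two pins already started in the heel) and the heel's end face: 0 = fully home, about 0.004 to 0.0065 at the start. It takes 36 N to move it; one blow of the striker from the sear drives it home.
- trip (a joint): Angle in rad of the trip lever, whose other arm is the sear: 0 = sear in (its spring brings it back), growing as the paddle is pressed. It lets a cocked striker go at about 0.15, with about 7 N on the paddle; stop at 0.32. It also swings out and back by itself as the striker's collar passes.
- trip_pad (a point): Middle of the upper face of the yellow trip paddle, a disc 34 mm across and 6 mm thick, 101 mm to the barrel's -y side and about 100 mm along z from heel_face. Axes at rest as at handle_grip: press along -z. It turns about a pin 74 mm away towards +y, so it fires after some 11 mm of travel. Nothing stands within 60 mm above or beside it but the T-handle, 39 mm from the barrel's axis.
- mate_shoe: The other black strap shoe, loose, standing on the bench: 228 x 78 mm, 104 mm high. Origin on the bench below its middle, x towards the toe.
- shine_brush: Shoe brush, 170 x 50 x 48 mm, wooden back up, black bristles down, loose. Origin under its middle, x along it.
- polish_tin: Open round polish tin, 90 mm in diameter, 26 mm high, loose. Origin under its middle.
- tack_hammer: Cobbler's tack hammer lying flat, 210 mm long, head 110 mm across, 24 mm high, loose. Origin under the middle of its handle, x towards the head.

How it is judged (in metres and radians):
On the way, in this order (a step that is already met when the one before it is completed fails the run):
1. the striker is drawn back and held by the sear alone, the robot touching nothing, the tip still proud (value of joint striker above 0.041 m and value of joint trip below 0.06 rad and value of joint heel_tip above 0.0025 m and contact force between each of the fingers, the arm and anything else below 0.5 N), for 0.2 s.
2. the striker has fired and driven the tip home (value of joint striker below 0.003 m and value of joint heel_tip below 0.0015 m), for 0.2 s.
At the end, for the whole second after the job is handed in: The heel tip is fully home (gap under 1.5 mm), the fired striker lies down on it (within 3 mm), the trip lever has sprung back (within 0.06 rad), and the other shoe, the brush, the tin and the hammer are within 20 mm of where they lay (all of step 2 and value of joint trip below 0.06 rad and distance of each of mate_shoe, shine_brush, polish_tin, tack_hammer from where it was at the start of the episode below 0.02 m); the robot touches nothing.
It fails at once if the hand is on the T-handle as the striker fires, or pushes the tip home through it (value of joint heel_tip below 0.0025 m and contact force between any of the fingers, the arm and striker above 2 N).
It fails at once if the other shoe, the brush, the tin or the hammer is knocked away (distance of any of mate_shoe, shine_brush, polish_tin, tack_hammer from where it was at the start of the episode above 0.03 m).
It also fails if it takes over 46 s, if anything falls off the work surface, if the arm or the gripper's body presses on something with over 40 N, if the wrist force passes 120 N, or if a joint passes its speed limit or range.

### The arm

A 6-joint arm with a two-finger parallel gripper is mounted at the origin on the work surface. World frame = base frame: x ahead of the robot, y to its left, z up, the work surface at z = 0. Lengths are in m, angles in degrees, forces in N, time in s.
With the tool pointing down it reaches from about 0.25 to 0.725 m from the base axis. Payload 9.7 kg.
Tool frame: the origin (TCP) lies at the very end of the fingers, on their centre line; the grasp point (between the pads) lies 19 mm behind it; z points along the fingers, y is the line along which they close (so a half turn about z gives the same grasp; the last joint's range is limited). The gripper opens to 85 mm and grips with 20 to 120 N. Pads are 22 mm wide; open, the fingers measure 114 mm over their backs; the gripper's body (76 mm by 85 mm) begins 54 mm behind the grasp point. The pads swing forward as they close: fully open they stand 13 mm farther back than shut.
Start: joints at [65.374, 4.979, 10.078, 95.1, 0, 90], TCP at [0.229, 0.5, 0.202] pointing down, gripper open.
Joint ranges: [-179.16, 179.16], [-48.56, 103.87], [-65.8, 70.77], [-126.05, 130.52], [-82.76, 87.17], [-180, 180]. Speed limits (degrees/s): [127.2, 127.2, 147.25, 180, 180, 180].

### API

Orientations are given as [roll, pitch, yaw] about the fixed x, y, z axes, in that order (R = Rz(yaw) Ry(pitch) Rx(roll)).
In Python, from workcell import bot gives the robot as it stands.
- The arm moves only by the tool arm_command, never from a script. Its argument "series" is a list of rows, each a list of 4 numbers: the shift along the tool's x, y, z in m, then the turn about the tool's z in rad. A call has exactly 5 rows; each row is the pose to reach, as a shift and turn from the pose commanded when the call began, along the tool's axes at that moment; what a row does not reach only later rows make up. A row lasts 1/10 s, in which the tool goes at most 50 mm and 8.59 degrees, less where a joint would pass 70% of its speed; a pose out of reach is approached as far as the arm can. A call with a gripper value outside its range is refused whole. "hand" is the finger opening in m, from 0 to 0.0854, set as the call begins (left out, the last holds). The fingers move at their own pace and stop on an object; "grip_force" is the grip in N (left out, the last holds). Time passes only in rows, so rows that repeat a pose let the fingers close, or fill a call up. It gives the time, the measured TCP pose, the force, the opening and the grip force at its end, in the units of the state.
- bot.get_obs(): the state, without advancing time (a new reading comes with each control period).
- bot.camera(name): name is "scene" or "top" or "wrist"; returns a dict with "color" (400x640x3 uint8, blue, green, red), "camera_matrix" (3x3 intrinsics, pixels), "xyz" and "orientation" of the camera in the world; the wrist camera has in their place "T_tool_cam" (4x4, takes a point from camera to tool coordinates, whose origin is the TCP and whose axes are the flange's). Camera axes: x right, y up, looking along -z (the intrinsics and any distortion apply to the point x, -y, -z); pixel columns grow to the right and rows downward; lengths in m; the calibration is good to about 2 mm. A picture is of the moment at which its call begins: read the wrist's pose just before it. There is no depth.
- bot.job_done(): hands the job in; it is judged then, once.
Trained networks look in the newest picture that a camera, given by its name, has taken for a name from the list of things; names that differ only in an ending like _2 or _b are one class to them, and where a whole thing is asked for, a point or a joint stands for the part that bears it (a point fixed in the world has none). Each returns a list of dicts, best first, with "confidence" (0 to 1); they miss things now and then, are a little off and sometimes report something else, mostly with a low value. They report only what shows in the picture. A call takes as long as a camera call.
- bot.find_in(camera, target): "location" ([column, row] in pixels, amid what is visible of it).
- bot.mark_of(camera, target): "location" ([column, row] in pixels: a listed point, or the origin of a listed thing).
The state is a dict: "time": time; "q": joint angles; "qd": joint speeds; "joint_efforts": joint torques, N m; "ee_pos": TCP position; "tcp_rot": TCP orientation; "wrist_force": force on the tool from outside, world axes, zero at the start; "torque": the same for the moment, N m; "opening": finger opening in m; "grasp_force": force on a finger pad.
Only numpy, scipy, OpenCV 4.12 (cv2) and the standard library are available. Lean on these libraries where they do the work, as an engineer would, in place of code of your own. Each camera call takes 0.05 s, during which the arm holds its last target. There are 200 camera calls.

## Working session

There is one attempt and no reset: what is moved stays moved. The work goes in short steps, Python scripts to look and compute and a tool call to move; the robot and the scene stay as the last step left them, time stands still between calls to the robot, and variables do not carry over. Pictures are saved under pics/ and viewed, at most 10 in all, crops included, and the job is handed in when it is done.

Besides the shell and the picture viewer there is one more tool, called after "Call:" as name(argument=value, ...), one argument or row to a line, values as JSON. arm_command: Moves the arm, as the interface text tells. Its arguments: {"type":"object","properties":{"series":{"type":"array"},"hand":{"type":"number"},"grip_force":{"type":"number"}},"required":["series"]}

```bash
mkdir -p pics; ls
cat > h.py <<'E'
import numpy as np, cv2
from scipy.spatial.transform import Rotation as R
from workcell import bot
def ray(c,px):
    K=np.array(c["camera_matrix"]); d=np.array(c.get("distortion",np.zeros(5)),float)
    u=cv2.undistortPoints(np.array([[px]],float),K,d)[0,0]
    return np.array([u[0],-u[1],-1.0])
E
python3 - <<'E'
from h import *
o=bot.get_obs();print(o)
for n in ["scene","top","wrist"]:
    c=bot.camera(n);cv2.imwrite(f"pics/{n}.png",c["color"])
    print(n,{k:(np.array(v).round(4).tolist()) for k,v in c.items() if k!="color"})
    for t in ["driver","heel_face","handle_grip","trip_pad","mate_shoe","shine_brush","polish_tin","tack_hammer"]:
        print(t,[(np.round(m["location"],1).tolist(),round(m["confidence"],2)) for m in bot.mark_of(n,t)][:2])
s=[cv2.imread(f"pics/{n}.png") for n in ["scene","top"]]
cv2.imwrite("pics/a.png",cv2.resize(np.vstack(s),(480,600)))
E
```

```text
pics
{'time': 0.0, 'q': array([6.53761521e+01, 5.01276863e+00, 1.00342494e+01, 9.50993422e+01,
       3.90508572e-04, 9.00006811e+01]), 'qd': array([-0.05255234, -0.0613959 , -0.01795105,  0.15254674, -0.02295684,
        0.08389915]), 'joint_efforts': array([-2.78887474e-04, -5.20391536e+01,  4.64798570e+01,  1.64016680e-02,
        2.24717037e-04,  9.68665574e-06]), 'ee_pos': array([0.22904974, 0.49974349, 0.20176525]), 'tcp_rot': array([-1.79922139e+02, -3.89582675e-04,  1.55375470e+02]), 'wrist_force': array([-0.19304462, -0.14622534,  0.02357601]), 'torque': array([-0.02972824,  0.05915479,  0.05823883]), 'grasp_force': 0.0, 'opening': 0.08511277674830933}
scene {'camera_matrix': [[382.3358, 0.0, 317.8146], [0.0, 382.3358, 196.6873], [0.0, 0.0, 1.0]], 'xyz': [1.1557, 0.3335, 0.857], 'orientation': [41.9396, 0.08, 113.3131]}
driver [([339.9, 244.1], 0.74)]
heel_face [([345.9, 215.4], 0.95)]
handle_grip [([343.8, 215.0], 0.67), ([302.8, 172.7], 0.6)]
trip_pad [([325.8, 227.0], 0.65)]
mate_shoe [([446.9, 229.6], 0.89)]
shine_brush [([288.9, 217.5], 0.75)]
polish_tin [([278.6, 271.4
[... 217 characters left out ...]
.5417, -0.3304, -91.5373]}
driver [([296.3, 216.3], 0.89), ([334.8, 162.4], 0.24)]
heel_face [([296.8, 211.9], 0.8)]
handle_grip [([331.3, 163.2], 0.72), ([321.0, 180.0], 0.56)]
trip_pad [([293.8, 163.0], 0.65)]
mate_shoe [([213.5, 269.0], 0.58)]
shine_brush [([353.1, 219.4], 0.75)]
polish_tin [([332.1, 162.8], 0.8)]
tack_hammer []
wrist {'camera_matrix': [[320.7502, 0.0, 319.7339], [0.0, 320.7502, 206.0815], [0.0, 0.0, 1.0]], 'T_tool_cam': [[0.0005, 0.9446, 0.3283, 0.0848], [1.0, -0.0006, 0.0003, -0.0008], [0.0005, 0.3283, -0.9446, -0.1715], [0.0, 0.0, 0.0, 1.0]]}
driver []
heel_face []
handle_grip []
trip_pad []
mate_shoe [([313.1, 323.4], 0.67)]
shine_brush []
polish_tin []
tack_hammer []
```

View pics/scene.png

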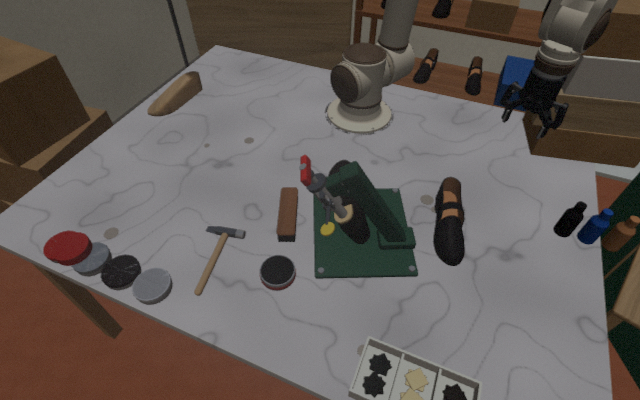

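View pics/top.png

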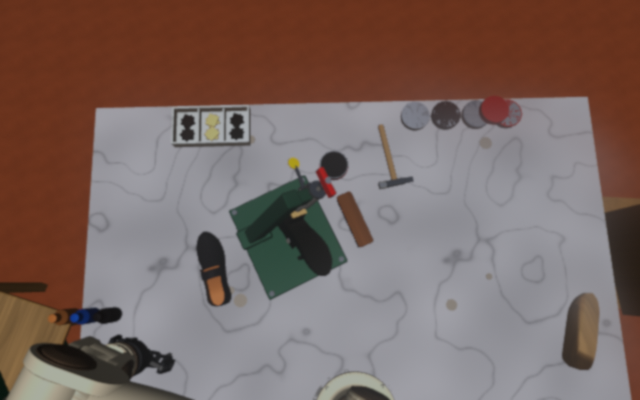

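The scene picture shows the red T-handle at (305,170), the yellow paddle at (327,228) and the cream tip at (344,214). In the top picture they are at (325,182), (293,163) and (299,212), and the bed corners are visible in both. I'll fit the driver pose to all of these.

```bash
cat > fit.py <<'E'
from h import *
from scipy.optimize import least_squares
cams={n:bot.camera(n) for n in ["scene","top"]}
a=np.array([-.5,0,.866]); X=np.array([.866,0,.5]); Y=np.array([0,1,0]); H=np.array([0,0,.12])
P={"hf":H,"hg":H+.192*a,"tp":H-.101*Y+.100*a,"c1":[-.078,-.105,.014],"c2":[.184,-.105,.014],"c3":[-.078,.195,.014],"c4":[.184,.195,.014]}
ob=[("scene","hg",305,170,1),("scene","tp",327,228,1),("top","hg",325.5,182,1),("top","tp",293.8,163,1),("scene","hf",345.9,215.4,.5),("top","hf",297,212,.5),
("scene","c1",315,277,.5),("scene","c2",415,274,.5),("scene","c3",313,191,.2),("scene","c4",404,189,.5),("top","c1",305,178,.5),("top","c2",231,212,.5),("top","c3",345,260,.5),("top","c4",270,297,.5)]
def pr(n,p):
    c=cams[n]; q=R.from_euler("xyz",c["orientation"],degrees=True).inv().apply(p-np.array(c["xyz"]))
    K=np.array(c["camera_matrix"]); return np.array([K[0,2]+K[0,0]*q[0]/-q[2],K[1,2]+K[1,1]*-q[1]/-q[2]])
def W(v,p): return R.from_euler("z",v[2]).apply(p)+np.array([v[0],v[1],0])
def f(v): return np.concatenate([w*(pr(n,W(v,np.array(P[k])))-[u,t]) for n,k,u,t,w in ob])
if __name__=="__main__":
    s=min((least_squares(f,[.45,.15,y],loss="soft_l1") for y in np.arange(-3,3,.7)),key=lambda s:s.cost)
    v=s.x;print(v,np.degrees(v[2]),s.cost)
    for o,r in zip(ob,f(v).reshape(-1,2).round(1)):print(o,r)
    for k in ["hf","hg","tp"]:print(k,W(v,np.array(P[k])))
    np.save("v.npy",v)
E
python3 fit.py
```

```text
[0.58032087 0.15838288 1.99449697] 114.2762584437272 11.998455393862358
('scene', 'hg', 305, 170, 1) [-0.3 -2.1]
('scene', 'tp', 327, 228, 1) [-0.1 -0.4]
('top', 'hg', 325.5, 182, 1) [ 0.2 -0.2]
('top', 'tp', 293.8, 163, 1) [-0.5 -0.5]
('scene', 'hf', 345.9, 215.4, 0.5) [-0.3  0.3]
('top', 'hf', 297, 212, 0.5) [-1.5 -1.4]
('scene', 'c1', 315, 277, 0.5) [-0.2 -0.6]
('scene', 'c2', 415, 274, 0.5) [2.  0.1]
('scene', 'c3', 313, 191, 0.2) [ 0.1 -0.5]
('scene', 'c4', 404, 189, 0.5) [-2.1 -0.9]
('top', 'c1', 305, 178, 0.5) [-0.4 -2.1]
('top', 'c2', 231, 212, 0.5) [-2.1 -1. ]
('top', 'c3', 345, 260, 0.5) [1.1 0.7]
('top', 'c4', 270, 297, 0.5) [-1.2  1.7]
hf [0.58032087 0.15838288 0.12      ]
hg [0.61978999 0.0708718  0.286272  ]
tp [0.69294665 0.15432899 0.2066    ]
```

```bash
cat >> h.py <<'E'
def go(p,yaw):
    o=bot.get_obs(); r=R.from_euler("xyz",o["tcp_rot"],degrees=True)
    d=r.inv().apply(np.array(p)-o["ee_pos"]); dy=(o["tcp_rot"][2]-yaw+180)%360-180
    print("t",o["time"],"shift",d.round(4),"turn",round(np.radians(dy),3))
E
python3 -c "
from h import *
go([.62,.071,.40],114.3)
go([.35,.36,.36],135)"
```

```text
t 1.45 shift [-0.534  -0.2271 -0.1975] turn 0.717
t 1.45 shift [-0.1682 -0.0769 -0.1575] turn 0.356
```

Call:
arm_command(
  series=[
    [-0.034,-0.015,-0.032,0.07],
    [-0.068,-0.03,-0.064,0.14],
    [-0.102,-0.046,-0.096,0.21],
    [-0.136,-0.062,-0.128,0.28],
    [-0.17,-0.077,-0.16,0.35],
  ],
  hand=0.0854,
  grip_force=60,
)

```text
time: 1.95
ee_pos: [0.3522, 0.3577, 0.3641]
tcp_rot: [180.0, 0.0, 135.2]
wrist_force: [1.8, 0.6, 0.5]
opening: 0.0854
grasp_force: 0.0
```

```bash
python3 -c "
from h import *
o=bot.get_obs();print(o['ee_pos'],o['tcp_rot'])
go([.62,.071,.40],114.3)"
```

```text
[0.35215737 0.35771286 0.36405162] [1.79956067e+02 8.14982810e-04 1.35170297e+02]
t 1.95 shift [-0.3921 -0.0145 -0.036 ] turn 0.364
```

Call:
arm_command(
  series=[
    [-0.045,-0.002,-0.005,0.07],
    [-0.09,-0.004,-0.01,0.14],
    [-0.135,-0.006,-0.015,0.21],
    [-0.18,-0.007,-0.02,0.28],
    [-0.225,-0.008,-0.025,0.35],
  ],
)

```text
time: 2.45
ee_pos: [0.507, 0.1936, 0.3879]
tcp_rot: [180.0, 0.0, 115.1]
wrist_force: [0.6, 0.4, 0.3]
opening: 0.0855
grasp_force: 0.0
```

```bash
python3 -c "
from h import *
go([.62,.071,.40],114.3)"
```

```text
t 2.45 shift [-0.159   0.0504 -0.012 ] turn 0.014
```

Call:
arm_command(
  series=[
    [-0.04,0.013,-0.003,0.014],
    [-0.08,0.026,-0.006,0.014],
    [-0.12,0.038,-0.009,0.014],
    [-0.159,0.05,-0.012,0.014],
    [-0.159,0.05,-0.012,0.014],
  ],
)

```text
time: 2.95
ee_pos: [0.6192, 0.0688, 0.387]
tcp_rot: [-179.0, -0.3, 114.2]
wrist_force: [2.4, 0.1, -1.6]
opening: 0.0854
grasp_force: 0.0
```

Run:
```python
from h import *
o=bot.get_obs();c=bot.camera("wrist");cv2.imwrite("pics/w1.png",c["color"])
print(o["time"],o["ee_pos"],o["tcp_rot"],o["wrist_force"])
for t in ["handle_grip","trip_pad","heel_face"]: print(t,[(m["location"],m["confidence"]) for m in bot.mark_of("wrist",t)][:2])
T=np.array(c["T_tool_cam"]);r=R.from_euler("xyz",o["tcp_rot"],degrees=True)
v=np.load("v.npy")
from fit import W,P
for k in ["hf","hg","tp"]:
    p=W(v,np.array(P[k]));q=np.linalg.inv(T)@np.append(r.inv().apply(p-o["ee_pos"]),1)
    K=np.array(c["camera_matrix"]);print(k,K[0,2]+K[0,0]*q[0]/-q[2],K[1,2]-K[1,1]*q[1]/-q[2])
```

```text
2.95 [0.61919546 0.06879977 0.38697612] [-179.02522715   -0.26302165  114.22763068] [ 2.36709332  0.09131283 -1.59309284]
handle_grip [([322.8, 192.7], 0.9)]
trip_pad [([417.4, 135.4], 0.71)]
heel_face [([380.2, 187.9], 0.31)]
hf 324.83904370223786 84.44109122095306
hg 324.0004852623347 193.67919766329078
tp 418.87651085843993 131.49303334309872
```

View pics/w1.png

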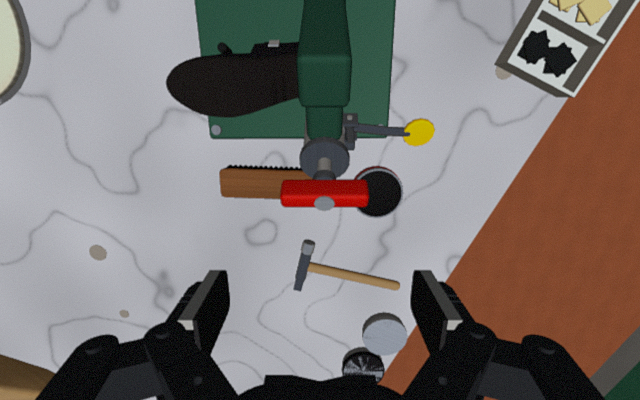

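```bash
python3 -c "
from h import *
o=bot.get_obs();print(o['ee_pos'],o['tcp_rot'],o['q'])
go([.6198,.0709,.32],114.3)"
```

```text
[0.6164224  0.07349441 0.3996668 ] [1.79637731e+02 1.09129011e-01 1.14538792e+02] [6.79586143e+00 3.30777095e+01 7.07656966e+01 1.27309694e+02
 6.46357841e-03 7.22567456e+01]
t 3.25 shift [-0.0036  0.0015  0.0797] turn 0.004
```

Call:
arm_command(
  series=[
    [0,0,0.015,0],
    [0,0,0.03,0],
    [0,0,0.045,0],
    [0,0,0.06,0],
    [0,0,0.06,0],
  ],
)

```text
time: 3.75
ee_pos: [0.6166, 0.0735, 0.3381]
tcp_rot: [179.8, 0.1, 114.5]
wrist_force: [-0.4, -0.3, -0.2]
opening: 0.0857
grasp_force: 0.0
```

Run:
```python
from h import *
from fit import W,P
o=bot.get_obs();c=bot.camera("wrist");cv2.imwrite("pics/w2.png",c["color"])
print(o["ee_pos"],o["tcp_rot"],o["q"])
print([(m["location"],m["confidence"]) for m in bot.mark_of("wrist","handle_grip")][:2])
T=np.array(c["T_tool_cam"]);r=R.from_euler("xyz",o["tcp_rot"],degrees=True);v=np.load("v.npy")
p=W(v,np.array(P["hg"]));q=np.linalg.inv(T)@np.append(r.inv().apply(p-o["ee_pos"]),1)
K=np.array(c["camera_matrix"]);print(K[0,2]+K[0,0]*q[0]/-q[2],K[1,2]-K[1,1]*q[1]/-q[2])
m=cv2.inRange(c["color"],(0,0,120),(70,70,255));m=cv2.morphologyEx(m,cv2.MORPH_OPEN,np.ones((5,5)))
n,l,s,ce=cv2.connectedComponentsWithStats(m);print(s[1:],ce[1:])
go([.6198,.0709,.258],114.3)
```

```text
[0.6168879 0.0732412 0.3396021] [1.79695622e+02 9.69750128e-02 1.14520972e+02] [6.77063416e+00 2.28152240e+01 4.76254098e+01 1.14490733e+02
 4.38234754e-04 7.22494057e+01]
[([321.6, 216.3], 0.68), ([266.5, 188.8], 0.35)]
322.4721604749472 217.72451384040085
[[ 271  201  104   32 2915]] [[322.59245283 216.12075472]]
t 3.95 shift [-0.0028  0.0009  0.0813] turn 0.003
```

View pics/w2.png

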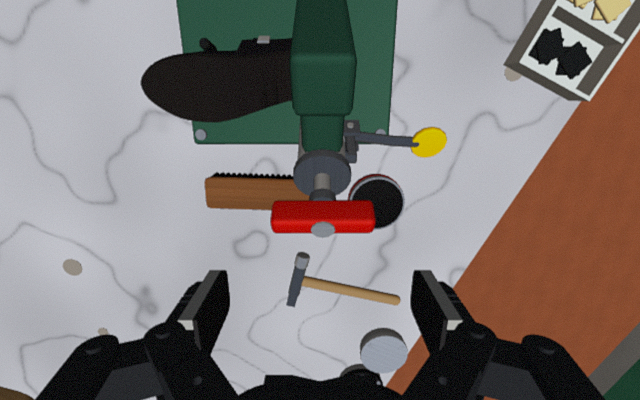

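The bar spans columns 271–375 (centre 322.6), which matches the model to the pixel, so I can descend.

Call:
arm_command(
  series=[
    [-0.003,0.001,0.02,0.003],
    [-0.003,0.001,0.04,0.003],
    [-0.003,0.001,0.06,0.003],
    [-0.003,0.001,0.081,0.003],
    [-0.003,0.001,0.081,0.003],
  ],
)

```text
time: 4.45
ee_pos: [0.6193, 0.0704, 0.2545]
tcp_rot: [-180.0, -0.0, 114.3]
wrist_force: [0.7, -0.4, 0.4]
opening: 0.0854
grasp_force: 0.0
```

Call:
arm_command(
  series=[
    [0,0,0,0],
    [0,0,0,0],
    [0,0,0,0],
    [0,0,0,0],
    [0,0,0,0],
  ],
  hand=0.07,
  grip_force=70,
)

```text
time: 4.95
ee_pos: [0.6203, 0.0704, 0.259]
tcp_rot: [179.7, 0.1, 114.3]
wrist_force: [-2.0, -0.9, 6.4]
opening: 0.0698
grasp_force: 3.9
```

Run:
```python
from h import *
o=bot.get_obs();c=bot.camera("wrist");cv2.imwrite("pics/w3.png",c["color"])
print(o)
```

```text
{'time': 4.95, 'q': array([ 6.47454497e+00,  1.73654937e+01,  3.08602628e+01,  1.03143311e+02,
       -8.46363550e-04,  7.21796825e+01]), 'qd': array([ 0.10448927, -0.02507714, -0.0782228 ,  0.0036468 ,  0.17781768,
       -0.01046935]), 'joint_efforts': array([-4.46495356e-02, -5.89786649e+01,  4.14898288e+01, -6.27437755e-01,
       -5.49473130e-03, -1.44823248e-02]), 'ee_pos': array([0.6202671 , 0.07038671, 0.25902929]), 'tcp_rot': array([1.79665663e+02, 1.08362859e-01, 1.14294544e+02]), 'wrist_force': array([-1.95945687, -0.93392877,  6.44514042]), 'torque': array([-0.0638063 ,  0.34423202, -0.01403173]), 'grasp_force': 3.905355418100953, 'opening': 0.0697604412740395}
```

View pics/w3.png

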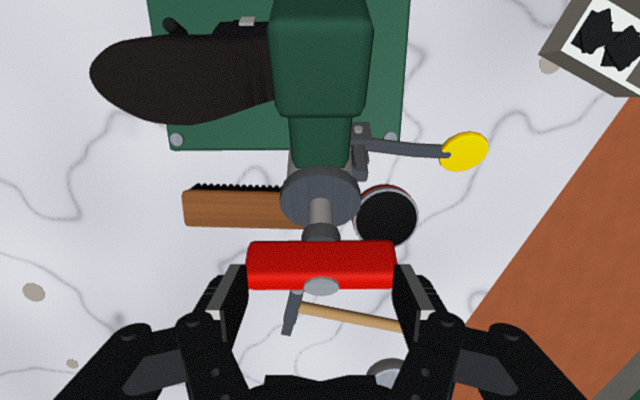

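The fingers closed past the bar width and read 6 N upward. Their tips, at row 265 in the picture, are resting on top of the bar ends. When open they sit farther back than I assumed. I'll open, then go about 24 mm lower.

Call:
arm_command(
  series=[
    [0,0,-0.006,0],
    [0,0,-0.006,0],
    [0,0,-0.006,0],
    [0,0,-0.006,0],
    [0,0,-0.006,0],
  ],
  hand=0.0854,
)

```text
time: 5.5
ee_pos: [0.6196, 0.0703, 0.262]
tcp_rot: [179.9, 0.0, 114.3]
wrist_force: [0.8, 0.2, 0.3]
opening: 0.0856
grasp_force: 0.0
```

Run:
```python
from h import *
o=bot.get_obs();print(o["wrist_force"],o["opening"])
go([.619,.0725,.235],114.3)
```

```text
[0.78570593 0.17268402 0.2793055 ] 0.08558498490051662
t 5.5 shift [0.0023 0.0003 0.0269] turn -0.0
```

Call:
arm_command(
  series=[
    [0.002,0,0.007,0],
    [0.002,0,0.013,0],
    [0.002,0,0.02,0],
    [0.002,0,0.026,0],
    [0.002,0,0.026,0],
  ],
)

```text
time: 6.0
ee_pos: [0.6185, 0.0721, 0.235]
tcp_rot: [180.0, 0.0, 114.3]
wrist_force: [-0.8, -0.1, 0.6]
opening: 0.0855
grasp_force: 0.0
```

Call:
arm_command(
  series=[
    [0,0,0,0],
    [0,0,0,0],
    [0,0,0,0],
    [0,0,0,0],
    [0,0,0,0],
  ],
  hand=0.07,
  grip_force=80,
)

```text
time: 6.5
ee_pos: [0.6197, 0.0726, 0.2371]
tcp_rot: [179.7, 0.1, 114.3]
wrist_force: [5.4, 1.8, 3.5]
opening: 0.0762
grasp_force: 98.2
```

Run:
```python
from h import *
o=bot.get_obs();c=bot.camera("wrist");cv2.imwrite("pics/w4.png",c["color"])
print(o["q"],o["ee_pos"],o["wrist_force"],o["opening"],o["grasp_force"])
```

```text
[6.66636505e+00 1.64245949e+01 2.71700917e+01 1.00473887e+02
 2.41425976e-02 7.23459135e+01] [0.61969463 0.07256173 0.23705762] [5.4130885  1.77020051 3.52026488] 0.07618469122814057 98.21945071220398
```

View pics/w4.png

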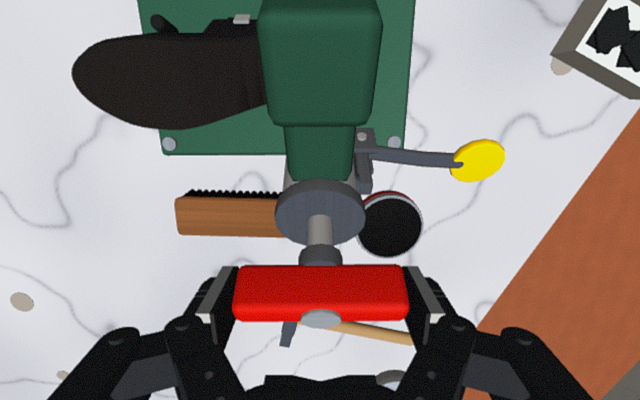

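The bar is now pinched by its ends at 76 mm and 98 N, between columns 235 and 410. Next I pull along the barrel.

Call:
arm_command(
  series=[
    [-0.0025,0,-0.0043,0],
    [-0.005,0,-0.0087,0],
    [-0.0075,0,-0.013,0],
    [-0.01,0,-0.0173,0],
    [-0.0125,0,-0.0217,0],
  ],
)

```text
time: 7.05
ee_pos: [0.6242, 0.0626, 0.2563]
tcp_rot: [179.9, -0.2, 114.4]
wrist_force: [2.1, 11.0, -14.2]
opening: 0.0758
grasp_force: 98.2
```

Call:
arm_command(
  series=[
    [-0.0025,0,-0.0043,0],
    [-0.005,0,-0.0087,0],
    [-0.0075,0,-0.013,0],
    [-0.01,0,-0.0173,0],
    [-0.0105,0,-0.0182,0],
  ],
)

```text
time: 7.55
ee_pos: [0.6285, 0.0532, 0.2743]
tcp_rot: [179.9, -0.2, 114.4]
wrist_force: [1.1, 11.3, -14.5]
opening: 0.0758
grasp_force: 102.8
```

Run:
```python
from h import *
o=bot.get_obs();c=bot.camera("wrist");cv2.imwrite("pics/w5.png",c["color"])
a=np.array([.2057,-.4558,.866])
print(o["q"],o["ee_pos"],o["wrist_force"],o["wrist_force"]@a,o["opening"],o["grasp_force"],(o["ee_pos"]-[.6197,.0726,.2371])@a)
```

```text
[  4.72904507  19.72794665  35.63661476 105.92136166   0.22641376
  70.36658766] [0.62849038 0.05323635 0.27426801] [  1.1188224   11.28132517 -14.53726054] -17.501153868223287 0.07575543813688713 102.76679992675781 0.04282162794847025
```

View pics/w5.png

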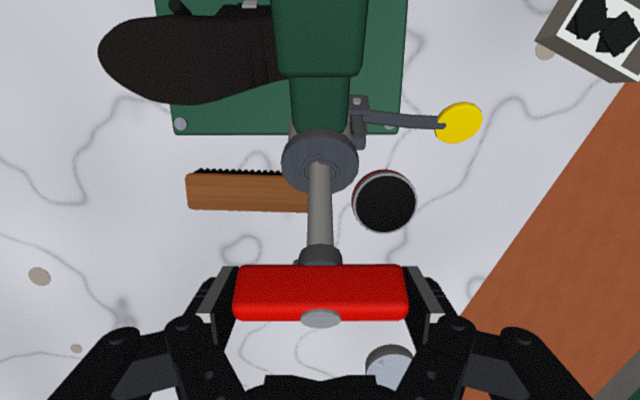

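No slip: the handle image is unchanged and travel is 42.8 mm. I'll pull 3 mm more, then let it down to feel whether the sear is carrying it.

Call:
arm_command(
  series=[
    [-0.001,0,-0.0017,0],
    [-0.0015,0,-0.0026,0],
    [-0.0015,0,-0.0026,0],
    [-0.0015,0,-0.0026,0],
    [-0.0015,0,-0.0026,0],
  ],
)

```text
time: 8.1
ee_pos: [0.6289, 0.0522, 0.2764]
tcp_rot: [180.0, -0.2, 114.4]
wrist_force: [1.5, 11.5, -16.0]
opening: 0.0759
grasp_force: 102.7
```

Call:
arm_command(
  series=[
    [0.001,0,0.0017,0],
    [0.002,0,0.0034,0],
    [0.003,0,0.0052,0],
    [0.0035,0,0.006,0],
    [0.0035,0,0.006,0],
  ],
)

```text
time: 8.6
ee_pos: [0.6277, 0.0549, 0.2711]
tcp_rot: [179.9, -0.2, 114.4]
wrist_force: [2.8, 9.3, -11.4]
opening: 0.0757
grasp_force: 103.1
```

Run:
```python
from h import *
o=bot.get_obs()
a=np.array([.2057,-.4558,.866])
print(o["ee_pos"],o["wrist_force"],o["wrist_force"]@a,o["opening"],(o["ee_pos"]-[.6197,.0726,.2371])@a)
```

```text
[0.62772509 0.05487357 0.27108843] [  2.79409727   9.25789262 -11.39644007] -13.51431874781873 0.07574569152209158 0.03916445106128133
```

Call:
arm_command(
  series=[
    [0.0005,0,0.0009,0],
    [0.001,0,0.0017,0],
    [0.0015,0,0.0026,0],
    [0.0015,0,0.0026,0],
    [0.0015,0,0.0026,0],
  ],
)

```text
time: 9.1
ee_pos: [0.6277, 0.0549, 0.2707]
tcp_rot: [179.7, 0.1, 114.3]
wrist_force: [6.7, 3.8, 1.8]
opening: 0.0762
grasp_force: 104.7
```

The position has stopped and the load is gone, so the sear holds. I'll open and rise.

Call:
arm_command(
  series=[
    [0,0,0,0],
    [0,0,0,0],
    [0,0,0,0],
    [0,0,0,0],
    [0,0,0,0],
  ],
  hand=0.0854,
)

```text
time: 9.6
ee_pos: [0.6268, 0.0543, 0.2703]
tcp_rot: [179.9, 0.0, 114.3]
wrist_force: [0.1, -0.4, -0.4]
opening: 0.0856
grasp_force: 0.0
```

Call:
arm_command(
  series=[
    [0,0,-0.01,0],
    [0,0,-0.025,0],
    [0,0,-0.04,0],
    [0,0,-0.055,0],
    [0,0,-0.07,0],
  ],
)

```text
time: 10.1
ee_pos: [0.6265, 0.0543, 0.3409]
tcp_rot: [179.9, 0.0, 114.3]
wrist_force: [1.0, -0.8, 0.0]
opening: 0.0854
grasp_force: 0.0
```

Run:
```python
from h import *
from fit import W
v=np.load("v.npy");a=np.array([-.5,0,.866]);H=np.array([0,0,.12])
o=bot.get_obs();c=bot.camera("wrist")
print(o["q"],o["ee_pos"],o["tcp_rot"],o["wrist_force"],o["opening"])
T=np.array(c["T_tool_cam"]);r=R.from_euler("xyz",o["tcp_rot"],degrees=True);K=np.array(c["camera_matrix"])
for n,p in [("hg rest",H+.187*a),("hg cocked",H+.226*a),("tp",H+.1*a+[0,-.101,0])]:
    w=W(v,p);q=np.linalg.inv(T)@np.append(r.inv().apply(w-o["ee_pos"]),1)
    print(n,w,K[0,2]+K[0,0]*q[0]/-q[2],K[1,2]-K[1,1]*q[1]/-q[2])
for t in ["handle_grip","trip_pad"]: print(t,[(m["location"],m["confidence"]) for m in bot.mark_of("wrist",t)][:2])
m=cv2.inRange(c["color"],(0,120,150),(80,255,255));_,l,s,ce=cv2.connectedComponentsWithStats(m);i=1+s[1:,4].argmax();print("yellow",s[i],ce[i])
```

```text
[4.94876800e+00 2.47248145e+01 5.05456798e+01 1.15526299e+02
 2.89606207e-03 7.06590146e+01] [0.6269984  0.05430628 0.34195804] [1.79721099e+02 9.48241583e-02 1.14289530e+02] [-1.02243387  0.18048153 -0.34380565] 0.08543719638123441
hg rest [0.61876214 0.07315073 0.281942  ] 320.5969612092929 184.61038047697656
hg cocked [0.62677931 0.05537505 0.315716  ] 320.9390459960688 226.3300679853436
tp [0.69294665 0.15432899 0.2066    ] 429.18057677908917 117.40543854774073
handle_grip [([321.1, 231.4], 0.68)]
trip_pad [([426.5, 118.2], 0.76)]
yellow [411 102  36  32 844] [429.19668246 117.77251185]
```

Run:
```python
from h import *
from scipy.optimize import fsolve
D=np.array([[5.013,10.034,.2290,.4997,.2018],[33.078,70.766,.6164,.0735,.3997],[22.815,47.625,.6169,.0732,.3396],[17.365,30.86,.6203,.0704,.2590],[16.425,27.17,.6197,.0726,.2371],[19.728,35.637,.6285,.0532,.2743],[24.725,50.546,.6270,.0543,.3420]])
def rows(q2,q3):
    a,b=np.radians(q2),np.radians(q2-q3)
    return [[1,0,np.sin(a),np.cos(a),np.sin(b),np.cos(b)],[0,1,np.cos(a),-np.sin(a),np.cos(b),-np.sin(b)]]
A=np.vstack([rows(d[0],d[1]) for d in D]);y=np.concatenate([[np.hypot(d[2],d[3]),d[4]] for d in D])
s,res,rk,_=np.linalg.lstsq(A,y,rcond=None);print(s,rk,np.abs(A@s-y).max())
for r,z in [(.71,.19),(.71,.21),(.71,.24),(.71,.27),(.695,.27),(.70,.3),(.68,.32)]:
    q,_,ok,_=fsolve(lambda q:np.array(rows(*q))@s-[r,z],[25,50],full_output=1);print(r,z,q,90-q[0]+q[1],ok)
go([.693,.1543,.26],114.3);go([.66,.11,.32],114.3)
```

```text
[-0.00521196 -0.30905488  0.4301569   0.00056543  0.03682966  0.52231515] 6 0.0019886476975842227
0.71 0.19 [28.51616527 37.88362714] 99.367461876624 1
0.71 0.21 [29.45416896 41.47168309] 102.01751413200085 1
0.71 0.24 [31.34337089 47.64583629] 106.30246539583047 1
0.71 0.27 [34.07925977 55.26346389] 111.18420411227272 1
0.695 0.27 [30.74734212 50.31713459] 109.56979246369207 1
0.7 0.3 [35.49840854 61.13363226] 115.63522371709485 1
0.68 0.32 [33.25900237 60.22404296] 116.96504059194888 1
t 10.35 shift [0.0639 0.1013 0.0794] turn -0.0
t 10.35 shift [0.0371 0.0531 0.0193] turn -0.0
```

Call:
arm_command(
  series=[
    [0.018,0.025,0,0],
    [0.035,0.055,0.003,0],
    [0.05,0.08,0.012,0],
    [0.062,0.101,0.03,0],
    [0.064,0.101,0.05,0],
  ],
)

```text
time: 10.85
ee_pos: [0.6947, 0.1569, 0.2845]
tcp_rot: [-179.9, -0.0, 114.4]
wrist_force: [1.1, -0.2, -0.3]
opening: 0.0858
grasp_force: 0.0
```

Call:
arm_command(
  series=[
    [0,0,0,0],
    [0,0,0,0],
    [0,0,0,0],
    [0,0,0,0],
    [0,0,0,0],
  ],
  hand=0,
  grip_force=30,
)

```text
time: 11.35
ee_pos: [0.6929, 0.1539, 0.2923]
tcp_rot: [179.7, 0.1, 114.3]
wrist_force: [-0.7, 0.3, 0.3]
opening: 0.0124
grasp_force: 0.0
```

Run:
```python
from h import *
o=bot.get_obs();c=bot.camera("wrist");cv2.imwrite("pics/w6.png",c["color"])
print(o["q"],o["ee_pos"],o["tcp_rot"],o["wrist_force"],o["opening"])
go([.693,.1543,.2066],114.3)
s=bot.camera("scene");cv2.imwrite("pics/s6.png",cv2.resize(s["color"][60:310,180:500],None,fx=2,fy=2))
```

```text
[ 1.25273749e+01  3.73096630e+01  6.28519567e+01  1.15213902e+02
 -1.31604151e-02  7.82672532e+01] [0.69290576 0.15388704 0.2923096 ] [1.79681146e+02 7.96623041e-02 1.14259862e+02] [-0.6664238   0.25778324  0.3165549 ] 0.012405678729600913
t 11.4 shift [ 0.0003 -0.0001  0.0851] turn -0.001
```

View pics/w6.png

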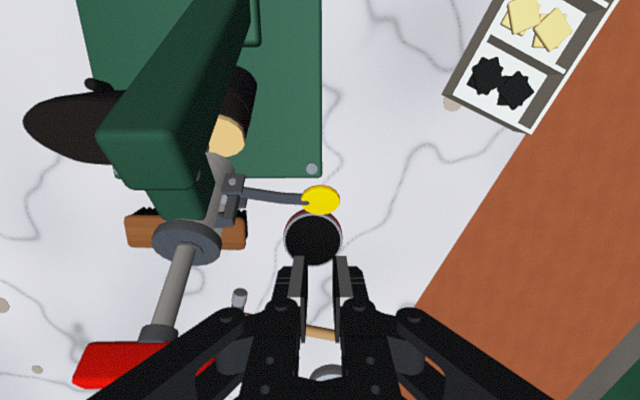

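View pics/s6.png

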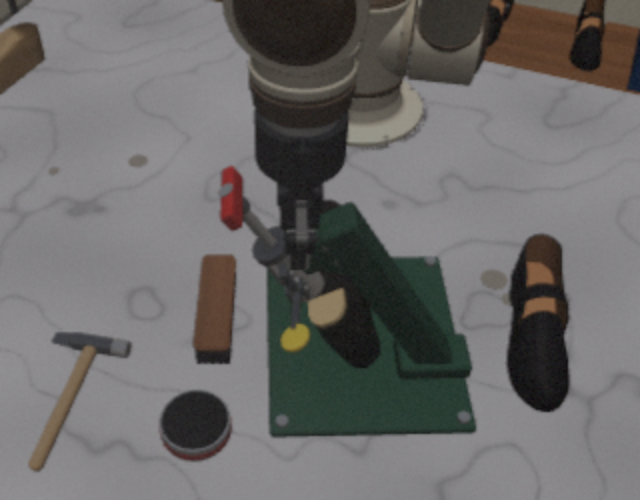

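The shut fingers stand over the paddle at column 320, and the cocked T-handle is well clear. I'll lower to just above the paddle, shifted 5 mm to -x so that the leading finger edge lands near its middle.

Call:
arm_command(
  series=[
    [-0.001,0,0.015,0],
    [-0.003,0,0.03,0],
    [-0.005,0,0.045,0],
    [-0.005,0,0.06,0],
    [-0.005,0,0.07,0],
  ],
)

```text
time: 11.95
ee_pos: [0.6946, 0.1495, 0.2193]
tcp_rot: [179.9, 0.0, 114.3]
wrist_force: [-0.2, 0.9, -0.4]
opening: -0.0
grasp_force: 0.0
```

Call:
arm_command(
  series=[
    [0,0,0.003,0],
    [0,0,0.006,0],
    [0,0,0.008,0],
    [0,0,0.01,0],
    [0,0,0.01,0],
  ],
)

```text
time: 12.45
ee_pos: [0.6948, 0.1497, 0.2104]
tcp_rot: [179.9, 0.0, 114.3]
wrist_force: [0.8, 0.3, -0.0]
opening: -0.0002
grasp_force: 0.0
```

Call:
arm_command(
  series=[
    [0.002,0,0.0035,0],
    [0.004,0,0.007,0],
    [0.006,0,0.0104,0],
    [0.008,0,0.014,0],
    [0.009,0,0.0156,0],
  ],
)

```text
time: 12.95
ee_pos: [0.6908, 0.1582, 0.1941]
tcp_rot: [179.9, 0.0, 114.3]
wrist_force: [-0.3, -0.3, 0.5]
opening: 0.0001
grasp_force: 0.0
```

```bash
cat > chk.py <<'E'
from h import *
from fit import W
v=np.load("v.npy");a=np.array([-.5,0,.866]);H=np.array([0,0,.12])
o=bot.get_obs();c=bot.camera("wrist");print(o["ee_pos"],o["wrist_force"])
cv2.imwrite("pics/w%d.png"%int(o["time"]*100),c["color"])
T=np.array(c["T_tool_cam"]);r=R.from_euler("xyz",o["tcp_rot"],degrees=True);K=np.array(c["camera_matrix"])
def pj(n,w):
    q=np.linalg.inv(T)@np.append(r.inv().apply(w-o["ee_pos"]),1)
    print(n,K[0,2]+K[0,0]*q[0]/-q[2],K[1,2]-K[1,1]*q[1]/-q[2])
for n,p in [("hg rest",H+.187*a),("hg cocked",H+.226*a),("tp",H+.1*a+[0,-.101,0]),("tp pressed",H+.089*a+[0,-.101,0])]: pj(n,W(v,p))
pj("tcp",o["ee_pos"])
for n,lo,hi in [("yellow",(0,120,130),(80,255,255)),("red",(0,0,110),(70,70,255))]:
    m=cv2.inRange(c["color"],lo,hi);_,l,s,ce=cv2.connectedComponentsWithStats(m);i=1+s[1:,4].argmax();print(n,s[i],ce[i])
d=cv2.inRange(c["color"],(0,0,0),(60,60,60))[:, 300:340]
E
python3 chk.py
```

```text
[0.69085488 0.15807495 0.1943806 ] [0.06552509 0.67768942 0.00665393]
hg rest 58.38007641406091 460.260037218372
hg cocked -10.106915152663476 624.6314540693897
tp 321.6740119468369 261.8848099951854
tp pressed 321.57699403358595 245.433314797148
tcp 320.91732772748946 245.28029329756347
yellow [292 242  59  28 882] [322.31746032 253.5952381 ]
red [291 246   3   3   6] [292.         246.83333333]
```

The shut tips end some 25 mm behind the nominal TCP, so nothing has been touched yet. I'll step back in x and continue down gently.

```bash
python3 -c "
from h import *
go([.6960,.1475,.192],114.3)"
```

```text
t 13.1 shift [-0.0116  0.0003  0.0027] turn 0.0
```

Call:
arm_command(
  series=[
    [-0.005,0,0,0],
    [-0.0115,0,0,0],
    [-0.0115,0,0.002,0],
    [-0.0115,0,0.004,0],
    [-0.0115,0,0.005,0],
  ],
)

```text
time: 13.6
ee_pos: [0.6958, 0.1473, 0.1893]
tcp_rot: [179.9, 0.0, 114.3]
wrist_force: [0.9, -0.3, -0.8]
opening: 0.0
grasp_force: 0.0
```

Call:
arm_command(
  series=[
    [0,0,0.001,0],
    [0,0,0.002,0],
    [0,0,0.003,0],
    [0,0,0.004,0],
    [0,0,0.005,0],
  ],
)

```text
time: 14.1
ee_pos: [0.6958, 0.1475, 0.1847]
tcp_rot: [179.9, 0.0, 114.3]
wrist_force: [0.6, 0.9, -0.4]
opening: 0.0001
grasp_force: 0.0
```

Call:
arm_command(
  series=[
    [0,0,0.0015,0],
    [0,0,0.003,0],
    [0,0,0.0045,0],
    [0,0,0.006,0],
    [0,0,0.007,0],
  ],
)

```text
time: 14.6
ee_pos: [0.6959, 0.1476, 0.1786]
tcp_rot: [179.8, 0.0, 114.3]
wrist_force: [-1.3, -0.3, 8.4]
opening: 0.0001
grasp_force: 3.0
```

```bash
python3 chk.py; ls pics
```

```text
[0.69595304 0.14749305 0.17880313] [-1.42642894 -0.28683755  5.3737234 ]
hg rest 11.060305076065447 488.05501136339086
hg cocked -88.88155802033049 700.7839694144991
tp 321.49613409496817 256.4547734033431
tp pressed 321.3579029475875 238.4149494537445
tcp 320.9163349777693 245.2792232914365
yellow [ 289  233   65   36 1450] [322.01931034 249.3737931 ]
red [216 288   4   2   5] [217.4 288.4]
a.png
s6.png
scene.png
top.png
w1.png
w1305.png
w1470.png
w2.png
w3.png
w4.png
w5.png
w6.png
wrist.png
```

Contact at TCP z of about 0.18. Now I press along the barrel direction.

Call:
arm_command(
  series=[
    [0.0015,0,0.0026,0],
    [0.003,0,0.0052,0],
    [0.0045,0,0.0078,0],
    [0.006,0,0.0104,0],
    [0.007,0,0.0121,0],
  ],
)

```text
time: 15.25
ee_pos: [0.6933, 0.154, 0.1659]
tcp_rot: [179.8, 0.0, 114.3]
wrist_force: [1.3, 1.4, 2.3]
opening: -0.0002
grasp_force: 1.2
```

```bash
cat > st.py <<'E'
from h import *
from fit import pr,W
v=np.load("v.npy");a=np.array([-.5,0,.866]);H=np.array([0,0,.12])
for z in (.182,.187,.226): print(z,*[pr(n,W(v,H+z*a)).round(1) for n in ("scene","top")])
for n in ("scene","top"):
    now=bot.camera(n)["color"]
    for im in (cv2.imread(f"pics/{n}.png"),now):
        y0,x0=(130,270) if n=="scene" else (150,295)
        cr=im[y0:y0+80,x0:x0+70].astype(int);m=((cr[...,2]>110)&(cr[...,1]<60)&(cr[...,0]<80))
        ys,xs=np.nonzero(m);print(n,m.sum(),xs.mean()+x0 if len(xs) else 0,ys.mean()+y0 if len(ys) else 0)
    print([(np.round(q["location"],1),q["confidence"]) for q in bot.mark_of(n,"handle_grip")][:2])
print(bot.get_obs()["time"])
E
python3 st.py
```

```text
0.182 [307.1 170.8] [323.8 183.4]
0.187 [305.9 169.4] [324.8 182.6]
0.226 [296.2 157.8] [332.3 176.1]
scene 104 303.53846153846155 167.96153846153845
scene 90 304.18888888888887 170.83333333333334
[(array([303.9, 172.3]), 0.78), (array([290.5, 216.6]), 0.27)]
top 166 325.40361445783134 180.96987951807228
top 0 0 0
[(array([216.1, 267.5]), 0.17)]
15.55
```

It has fired: the handle is now slightly lower than at its initial rest. I'll retract.

Call:
arm_command(
  series=[
    [-0.004,0,-0.01,0],
    [-0.007,0,-0.025,0],
    [-0.007,0,-0.045,0],
    [-0.007,0,-0.065,0],
    [-0.007,0.01,-0.085,0],
  ],
)

```text
time: 16.05
ee_pos: [0.7039, 0.151, 0.2518]
tcp_rot: [179.9, 0.0, 114.3]
wrist_force: [0.9, 0.3, -0.0]
opening: 0.0005
grasp_force: 0.0
```

Call:
arm_command(
  series=[
    [0,0,0,0],
    [0,0,0,0],
    [0,0,0,0],
    [0,0,0,0],
    [0,0,0,0],
  ],
)

```text
time: 16.55
ee_pos: [0.7043, 0.1513, 0.2501]
tcp_rot: [179.9, 0.0, 114.3]
wrist_force: [-0.4, -0.1, -0.2]
opening: -0.0001
grasp_force: 0.0
```

```bash
python3 st.py
python3 - <<'E'
from h import *
print(bot.get_obs()["wrist_force"])
s=bot.camera("scene")["color"][130:290,270:430]; w=bot.camera("wrist")["color"]
s0=cv2.imread("pics/scene.png")[130:290,270:430]
cv2.imwrite("pics/end.png",np.hstack([np.vstack([s0,s]),cv2.resize(w,(512,320))]))
E
```

```text
0.182 [307.1 170.8] [323.8 183.4]
0.187 [305.9 169.4] [324.8 182.6]
0.226 [296.2 157.8] [332.3 176.1]
scene 104 303.53846153846155 167.96153846153845
scene 72 304.22222222222223 173.61111111111111
[(array([303.4, 173.4]), 0.9)]
top 166 325.40361445783134 180.96987951807228
top 0 0 0
[]
16.85
[-0.17043991  0.25696765  0.23308462]
```

View pics/end.png

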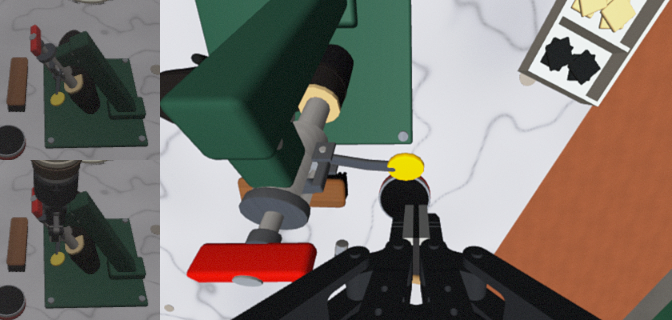

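The final picture shows the T-handle down by the barrel, the ram on the tip flush with the heel, the paddle sprung back and the hand clear of everything. I'm handing it in.

```bash
python3 -c "
from workcell import bot
print(bot.job_done())"
```

```text
the job is handed in; nothing more can be done
None
```

I cocked the striker on the sear, let go and fired it with the trip paddle; in the last pictures the heel tip looks fully home, the paddle is back and the hand is clear. I handed the job in at about 17 s, with no verdict returned.

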